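# Clamp the amber jar in the sprung bench clamp

## Task

The squat amber jar has to be held fast so that its lid can be unscrewed later. Push the clamp's lever knob over until the sprung jaw snaps open, slide the jar along the bench fully home into the clamp without lifting or tipping it, then push the knob back so that the jaw springs shut and grips the jar. Leave everything else on the bench where it stands.

Things in the scene. Friction and masses are not known exactly. Their poses are not given: they have to be found in the camera images.
- jar: squat wide-mouth amber glass jar with a flat black lid and pale paper band: 68 mm in diameter, 84 mm tall (glass body straight up to 57 mm; lid 60 mm in diameter from 63 to 84 mm), about 0.4 kg. The only squat jar on the table: the other amber containers are taller and narrower. Origin: centre of its underside, z up.
- clamp: aluminium jar clamp fixed to the bench. Origin: on the bench, where the axis of the fully home jar stands. x points from the open mouth to the back, z up. The jar slides in along +x on the bare bench (no floor) until it meets the back plate (face at x = 34 mm, 50 mm tall). Behind it a low block with the spring reaches x = 120 mm, y = -50 to 80 mm.
- cheek (a point): front end, at mid height, of the clamp's fixed cheek: a 50 mm tall wall on the mouth's -y side with its inner face at y = -34 mm from x = -8 to 64 mm in the clamp's frame; a flared lead-in lip reaches out to x = -27, y = -50 mm. The sprung jaw faces it from the +y side.
- jaw (a joint): angle (rad) of the sprung steel jaw about an upright pivot at x = 47, y = 60 mm in the clamp's frame; it lies 24 to 56 mm above the bench. 0 = shut on nothing, about 0.12 = shut on the jar, 0.9 = fully open. It opens clockwise seen from above. Over-centre spring: below 0.5 it snaps shut, beyond 0.5 it snaps open and stays so.
- knob (a point): top centre of the upright black knob on the jaw's lever: 20 mm in diameter, 34 to 105 mm above the bench, 70 mm from the pivot. In the clamp's frame at x = 17, y = 123 mm with the jaw shut on nothing, x = 77, y = 123 mm fully open. Pushing it towards +x opens the jaw, towards -x shuts it; about 5 N.
- amber_tall: bystander: tall amber bottle with black cap, 64 mm wide, 165 mm tall; leave it where it is
- amber_slim: bystander: slim amber bottle, 48 mm wide, 125 mm tall; leave it where it is
- white_pot: bystander: white plastic bottle, 56 mm wide, 105 mm tall; leave it where it is
- beaker: bystander: steel cup, 64 mm wide, 85 mm tall; leave it where it is
- tip_box: bystander: grey plastic box 120 x 85 x 55 mm; leave it where it is
- spatula: bystander: spatula lying flat, 170 mm long; leave it where it is
- dish: bystander: shallow white bowl, 90 mm wide, 22 mm tall; leave it where it is
Mind the look-alikes: they are no part of the job. What is shaped like the jar but blue is not meant. Leave any green look-alike of the clamp alone.

How it is judged (in metres and radians):
On the way, in this order (a step that is already met when the one before it is completed fails the run):
1. the sprung jaw is snapped open while the jar is still outside the clamp (value of joint jaw above 0.8 rad and horizontal distance between jar and clamp above 0.04 m), for 0.2 s.
2. the jar stands fully home in the open clamp (within 8 mm) (horizontal distance between jar and clamp below 0.008 m and value of joint jaw above 0.6 rad), for 0.2 s.
3. the jaw has sprung shut on the jar (value of joint jaw between 0.05 and 0.22 rad and contact force between jar and clamp above 2 N and horizontal distance between jar and clamp below 0.008 m), for 0.2 s.
At the end, for the whole second after the job is handed in: The jar stands upright on the bench, at rest, its axis within 8 mm of the clamp's seat, with the jaw shut on it (jaw angle 0.05 to 0.22 rad) and pressing it against the clamp with more than 2 N (all of step 3 and angle between jar's own z axis and vertical below 0.06 rad and height (world z) of jar below 0.006 m and linear speed of jar below 0.02 m/s); the robot touches nothing.
It fails at once if the jar is tipped by more than 0.3 rad or lifted by more than 12 mm (angle between jar's own z axis and vertical above 0.3 rad or height (world z) of jar above 0.012 m).
It fails at once if another thing on the bench is moved by more than 30 mm (distance of any of amber_tall, amber_slim, white_pot, beaker, tip_box, spatula, dish from where it was at the start of the episode above 0.03 m).
It also fails if it takes over 72 s, if anything falls off the work surface, if the arm or the gripper's body presses on something with over 40 N, if the wrist force passes 120 N, or if a joint passes its speed limit or range.

## Robot

A 6-joint arm with a two-finger parallel gripper is mounted at the origin on the work surface. World frame = base frame: x ahead of the robot, y to its left, z up, the work surface at z = 0. Lengths are in mm, angles in degrees, forces in N, time in s.
With the tool pointing down it reaches from about 300 to 850 mm from the base axis. Payload 4.2 kg.
Tool frame: the origin (TCP) lies at the centre of the arm's flange, where the gripper is bolted on; the fingertips stand env.tips_ahead ahead of it and the grasp point (between the pads) lies 172 mm ahead of it (env.tips_ahead is the distance from the TCP to the fingertips, in mm); z points along the fingers, y is the direction in which the jaws open and shut (so a half turn about z gives the same grasp; the last joint's range is limited). The gripper opens to 91 mm and grips with 3 to 60 N. Pads are 32 mm wide; open, the fingers measure 118 mm over their backs; the gripper's body (76 mm by 178 mm) begins 60 mm behind the grasp point.
Start: joints at [-77.407, 18.312, 89.639, -0, 72.044, -1.146], TCP at [136.566, -558.545, 404.776] pointing down, gripper open.
Joint ranges: [-177.97, 177.97], [-48.28, 115.42], [12.27, 149.76], [-77.06, 257.06], [2.81, 150.46], [-146.56, 146.56]. Speed limits (degrees/s): [147.25, 147.25, 180, 180, 180, 180].

## Interface

Orientations are given as [roll, pitch, yaw] about the fixed x, y, z axes, in that order (R = Rz(yaw) Ry(pitch) Rx(roll)).
In Python, from workcell import env gives the robot as it stands.
- The arm moves only by the tool servo_tool, never from a script. Its argument "series" is a list of rows, each a list of 7 numbers: the turn, a rotation vector about the tool's x, y, z in degrees, then the shift along the tool's x, y, z in cm, then the opening, from 0 (shut) to 1 (fully open). A call has exactly 10 rows; each row shifts and turns the commanded pose from where the row before left it, along the tool's axes as they then stand; what a row does not reach is not made up. A row lasts 1/8 s, in which the tool goes at most 62.5 mm and 10.7 degrees, less where a joint would pass 70% of its speed; a pose out of reach is approached as far as the arm can. A call with a gripper value outside its range is refused whole. The fingers move at their own pace and stop on an object; "newtons" is the grip in N (left out, the last holds). Time passes only in rows, so rows that do not move let the fingers close, or fill a call up. It gives the time, the measured TCP pose, the force and the opening at its end, in the units of the state.
- env.state(): the state, without advancing time (a new reading comes with each control period).
- env.grab_frame(name): name is "side" or "top" or "wrist"; returns (picture, depth): 480x640x3 uint8, red, green, blue; 480x640 float32, mm along the optical axis (not along the pixel's ray), 0 where there is no reading.
- env.camera_info(name): a dict with "vertical_fov" (degrees; the focal length in pixels is half the picture's height over the tangent of half this angle, whatever the lens; pixels are square), "cx", "cy" (the principal point, pixels), "k1" (the pictures are not rectified: a ray, as slopes to the right and down, at radius r is drawn at 1 + k1 r^2 times it, then the intrinsics apply), "R" (3x3) and "t" (3): a world point X has camera coordinates R X + t. Camera axes: x right, y down, z forward; pixel columns grow to the right and rows downward; lengths in mm; the calibration is good to about 2 mm. A picture is of the moment at which its call begins: read the wrist's pose just before it. camera_info takes no time and is no camera call; for the wrist camera it gives the pose at the moment of the call.
- env.job_done(): hands the job in, once; it reports no verdict.
Trained networks look in the newest picture that a camera, given by its name, has taken for a name from the list of things; names that differ only in an ending like _2 or _b are one class to them, and where a whole thing is asked for, a point or a joint stands for the part that bears it (a point fixed in the world has none). Each returns a list of dicts, best first, with "conf" (0 to 1); they miss things now and then, are a little off and sometimes report something else, mostly with a low value. They report only what shows in the picture. A call takes as long as a camera call. They do not tell look-alikes from the thing itself.
- env.silhouettes(camera, query): "pixels" (480x640 bool, what is visible of it) and "uv" ([column, row] in pixels, amid what is visible of it).
The state is a dict: "time_s": time; "qpos": joint angles; "qvel": joint speeds; "effort": joint torques, N m; "ee_pos": TCP position; "ee_rot": TCP orientation; "force": force on the tool from outside, world axes, zero at the start; "torque": the same for the moment, N m; "gripper_width": finger opening in mm.
Only numpy, scipy, OpenCV 4.12 (cv2) and the standard library are available. Lean on these libraries where they do the work, as an engineer would, in place of code of your own. Each camera call takes 0.05 s, during which the arm holds its last target.

## Working session

There is one attempt and no reset: what is moved stays moved. The work goes in short steps, Python scripts to look and compute and a tool call to move; the robot and the scene stay as the last step left them, time stands still between calls to the robot, and variables do not carry over. Pictures are saved under pics/ and viewed, and the job is handed in when it is done.

Besides the shell and the picture viewer there is one more tool, called after "Call:" as a command line: name --pt "numbers of a row" for each row, then --argument value for the rest. servo_tool: Moves the arm, as the interface text tells. Its arguments: {"type":"object","properties":{"series":{"type":"array"},"newtons":{"type":"number"}},"required":["series"]}

```bash
mkdir -p pics; ls; python3 - <<'E'
from workcell import env
import cv2
print(env.state()); print(env.tips_ahead)
for n in("top","side"):
    p,d=env.grab_frame(n); cv2.imwrite(f"pics/{n}0.png",p[:,:,::-1]); print(n,env.camera_info(n))
E
```

```text
pics
{'time_s': 0.0, 'qpos': array([-7.74064165e+01,  1.83516611e+01,  8.97080648e+01,  8.03313507e-04,
        7.20424210e+01, -1.14457602e+00]), 'qvel': array([ 0.06854011, -0.02480041,  0.04797176,  0.046694  , -0.09043426,
        0.01408822]), 'effort': array([-3.33490880e-04, -4.12462842e+01, -2.31976354e+01,  7.28317956e-02,
        4.57170547e-02, -1.55595626e-04]), 'ee_pos': array([ 136.53211757, -558.37811175,  403.9085309 ]), 'ee_rot': array([-1.79897889e+02, -2.80399943e-03,  1.37379087e+01]), 'force': array([ 0.325454  , -0.26627886, -0.3567412 ]), 'torque': array([0.03889611, 0.02911775, 0.021394  ]), 'gripper_width': 91.30003466250893}
190.8
top {'vertical_fov': 50.940211457630646, 'cx': 314.3038571966702, 'cy': 240.1319521931396, 'k1': -0.08318343722380685, 'R': array([[ 0.02642919, -0.99965003, -0.00114609],
       [-0.97295328, -0.02546014, -0.22959462],
       [ 0.22948509,  0.0071831 , -0.97328567]]), 't': array([-1.12588432e+00,  5.71964316e+02,  1.22068131e+03])}
side {'vertical_fov': 54.987401604958, 'cx': 308.32309340807655, 'cy': 236.44961131998167, 'k1': -0.08164148566767261, 'R': array([[-0.99800544, -0.05967866,  0.02058156],
       [-0.04691861,  0.48309307, -0.87431101],
       [ 0.0422349 , -0.8735328 , -0.48492955]]), 't': array([ 559.44542633,  107.38908448, 1274.28163203])}
```

View pics/top0.png

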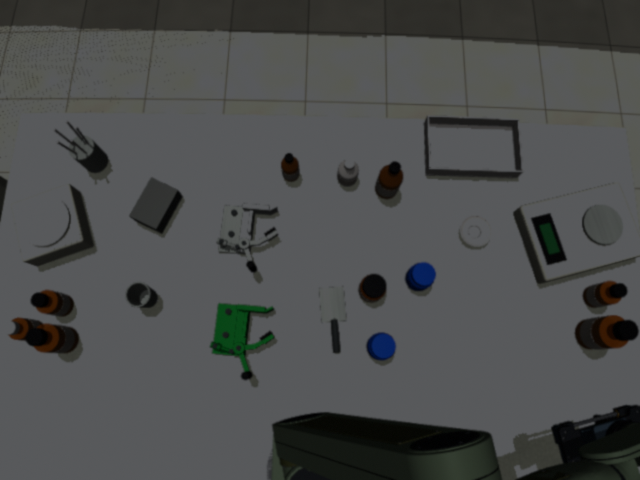

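View pics/side0.png

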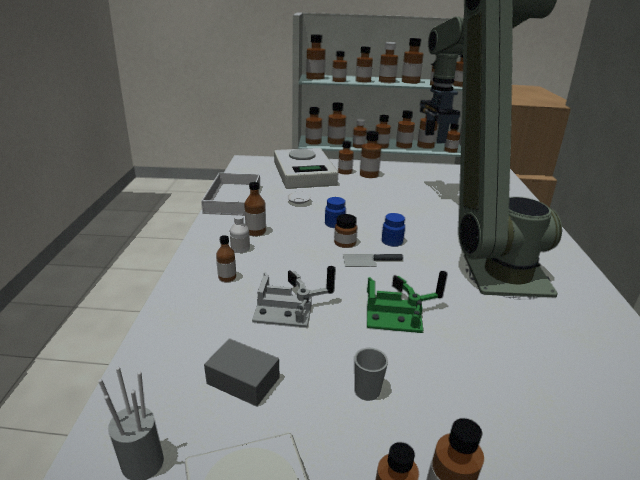

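The top view shows the jar at about (373,288), with blue jars on either side. The grey clamp is at about (245,230) with its mouth to the right, the knob at (251,267), and the spatula at (332,320). Next I'll measure.

```bash
cat > h.py <<'E'
import numpy as np, cv2
from workcell import env
def K(ci): 
    f=240/np.tan(np.radians(ci["vertical_fov"]/2)); return f
def slopes(ci,uv):
    f=K(ci); d=(np.asarray(uv,float)-[ci["cx"],ci["cy"]])/f
    s=d.copy()
    for _ in range(20):
        s=d/(1+ci["k1"]*(s**2).sum(-1,keepdims=True))
    return s
def cloud(ci,depth):
    v,u=np.mgrid[:480,:640]; s=slopes(ci,np.stack([u,v],-1))
    P=np.concatenate([s,np.ones(s.shape[:2]+(1,))],-1)*depth[...,None]
    W=(P-ci["t"])@ci["R"]; W[depth<=0]=np.nan; return W
def plane(ci,uv,z):
    s=slopes(ci,uv); d=np.append(s,1)@ci["R"]; c=-ci["R"].T@ci["t"]
    return c+d*(z-c[2])/d[2]
def proj(ci,X):
    X=np.asarray(X,float); p=X@ci["R"].T+ci["t"]; s=p[...,:2]/p[...,2:]
    r2=(s**2).sum(-1,keepdims=True); return s*(1+ci["k1"]*r2)*K(ci)+[ci["cx"],ci["cy"]]
E
python3 - <<'E'
from h import *
for cam in ("top","side"):
    p,d=env.grab_frame(cam); ci=env.camera_info(cam); W=cloud(ci,d)
    np.savez(f"{cam}.npz",p=p,d=d,W=W)
    for q in ("jar","clamp","cheek","knob","jaw","spatula","amber_slim","white_pot","amber_tall","beaker","tip_box","dish"):
        for r in env.silhouettes(cam,q)[:4]:
            w=W[r["pixels"]]; w=w[np.isfinite(w[:,0])]
            if len(w)==0: continue
            print(cam,q,round(r["conf"],2),np.round(r["uv"]),"med",np.round(np.median(w,0)),"lo",np.round(np.percentile(w,2,0)),"hi",np.round(np.percentile(w,98,0)))
p=np.load("top.npz")["p"]
c=cv2.resize(p[180:320,190:330],None,fx=5,fy=5,interpolation=cv2.INTER_CUBIC)[:600]
cv2.imwrite("pics/c1.png",np.clip(c[:,:,::-1]*1.8,0,255).astype(np.uint8))
E
```

```text
top jar 0.82 [374. 286.] med [ 452. -132.   83.] lo [ 425. -164.   26.] hi [ 483. -105.   89.]
top jar 0.66 [419. 276.] med [ 485. -254.   83.] lo [ 458. -306.   -1.] hi [ 527. -228.   89.]
top jar 0.59 [383. 350.] med [ 309. -154.   83.] lo [ 279. -191.    0.] hi [ 342. -127.   90.]
top clamp 0.73 [347. 172.] med [754. -68.  72.] lo [739. -95.  13.] hi [781. -44. 109.]
top clamp 0.67 [237. 332.] med [338. 207.  30.] lo [234. 121.   6.] hi [405. 263. 103.]
top clamp 0.57 [243. 228.] med [601. 203.  28.] lo [494. 122.  -0.] hi [672. 267. 103.]
top clamp 0.47 [477. 228.] med [ 624. -421.   14.] lo [ 584. -457.    2.] hi [ 660. -379.   26.]
top cheek 0.84 [245. 228.] med [601. 204.  30.] lo [496. 121.   3.] hi [670. 265. 103.]
top cheek 0.77 [236. 333.] med [335. 205.  30.] lo [235. 120.   2.] hi [405. 263. 103.]
top knob 0.84 [254. 242.] med [565. 167.  51.] lo [489. 116.   1.] hi [600. 205. 108.]
top knob 0.66 [246. 349.] med [296. 172.  50.] lo [225. 115.   1.] hi [335. 207. 107.]
top jaw 0.77 [244. 350.] med [298. 174.  51.] lo [230. 115.  40.] hi [335. 208. 107.]
top jaw 0.75 [251.
[... 2134 characters left out ...]
. 178.  49.] lo [491. 114.   2.] hi [603. 211. 106.]
side spatula 0.6 [366. 259.] med [397. -37.   5.] lo [300. -70.   1.] hi [463.  -0.  22.]
side amber_slim 0.58 [224. 260.] med [769. 102.  61.] lo [751.  80.   2.] hi [794. 111. 126.]
side white_pot 0.76 [241. 235.] med [764. -51.  56.] lo [741. -75.   9.] hi [793. -40. 107.]
side white_pot 0.67 [370. 373.] med [419. 467.  60.] lo [391. 421.   4.] hi [447. 480.  87.]
side beaker 0.73 [369. 372.] med [419. 466.  60.] lo [390. 421.   2.] hi [447. 480.  87.]
side tip_box 0.73 [369. 374.] med [419. 467.  60.] lo [392. 421.   6.] hi [446. 481.  87.]
side dish 0.65 [298. 196.] med [ 620. -433.   17.] lo [ 584. -460.    5.] hi [ 657. -374.   25.]
```

View pics/c1.png

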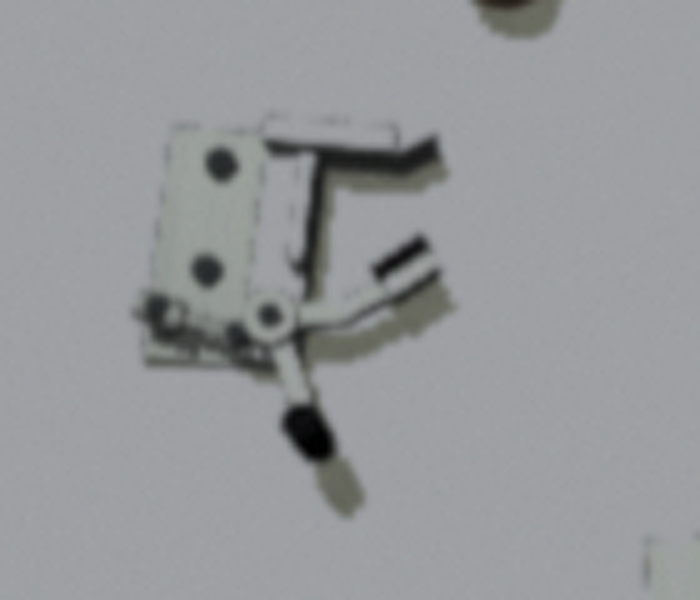

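```bash
python3 - <<'E'
from h import *
for cam in("top","side"):
    z=np.load(cam+".npz"); W=z["W"]
    m=(W[...,0]>460)&(W[...,0]<700)&(W[...,1]>80)&(W[...,1]<310)
    k=m&(W[...,2]>85)&(W[...,2]<112)
    kk=W[k&(W[...,2]>101)]; print(cam,"knob top",kk.mean(0),len(kk), W[k].mean(0))
    t=m&(W[...,2]>46)&(W[...,2]<54)&(W[...,0]>575)
    print(cam,"n50",t.sum())
    T=np.load("top.npz")["W"]
    # map
    img=np.zeros((500,500,3),np.uint8)
    for w in W[m]:
        c=int((310-w[1])*2);r=int((700-w[0])*2)
        h=int(np.clip(w[2],0,110)*2.2)
        if w[2]>4: cv2.circle(img,(c,r),2,cv2.applyColorMap(np.uint8([[h]]),cv2.COLORMAP_JET)[0,0].tolist(),-1)
    cv2.imwrite(f"pics/m_{cam}.png",img)
    # jar lid
    j=(np.hypot(W[...,0]-452,W[...,1]+132)<45)&(W[...,2]>78)&(W[...,2]<92)
    P=W[j][:,:2].astype(np.float32); print("lid",cv2.minEnclosingCircle(P),P.mean(0),np.percentile(P,[1,99],axis=0), W[j][:,2].mean())
    f=(W[...,0]>480)&(W[...,0]<700)&(W[...,1]>-60)&(W[...,1]<80); print("floor z",np.nanmedian(W[f][:,2]))
E
```

```text
top knob top [497.55819198 169.50483512 105.28870426] 52 [496.55125157 169.13087706 103.46395037]
top n50 272
lid ((455.7938537597656, -137.67617797851562), 30.207746505737305) [ 456.38187 -137.2654 ] [[ 428.91276917 -166.19482635]
 [ 484.22778992 -109.36016953]] 84.7078318164966
floor z 0.9767737606924854
side knob top [498.13314095 173.69801811 105.39444902] 40 [498.40488913 175.52607882  98.74805067]
side n50 266
lid ((455.7462463378906, -135.27267456054688), 32.206153869628906) [ 456.7025 -130.8566] [[ 428.48811096 -164.54493515]
 [ 484.7392688  -105.04940468]] 85.24070757831785
floor z 1.8467701599741364
```

View pics/m_top.png

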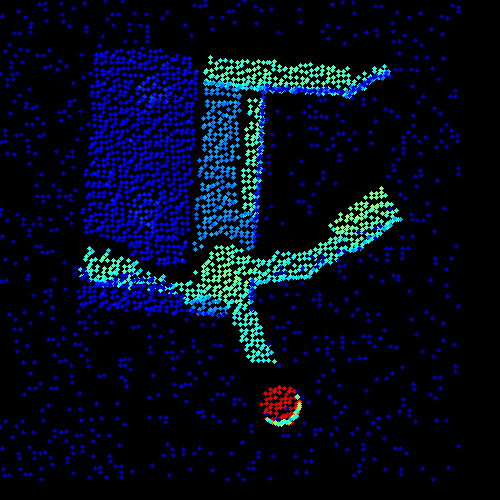

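View pics/m_side.png

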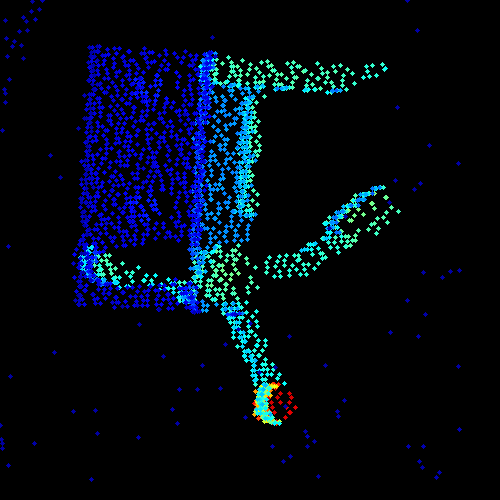

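```bash
cat > fit.py <<'E'
from h import *
from scipy.optimize import least_squares
T=np.load("top.npz")["W"].reshape(-1,3); S=np.load("side.npz")["W"].reshape(-1,3)
def toC(W,p):
    c,s=np.cos(p[2]),np.sin(p[2]); d=W[:,:2]-p[:2]
    return np.c_[d@[c,s],d@[-s,c],W[:,2]]
p=np.array([620,146+0.,np.radians(86.2)])
# initial from knob+theta
def rot(a): return np.array([[np.cos(a),-np.sin(a)],[np.sin(a),np.cos(a)]])
p[:2]=np.array([497.6,169.5])-rot(p[2])@[17,123]
print(p)
for it in range(8):
    C=toC(T,p)
    a=(abs(C[:,0]-34)<8)&(C[:,1]>-28)&(C[:,1]<22)&(C[:,2]>8)&(C[:,2]<42)
    b=(abs(C[:,1]+34)<6)&(C[:,0]>-6)&(C[:,0]<28)&(C[:,2]>8)&(C[:,2]<42)
    k=(np.hypot(C[:,0]-17,C[:,1]-123)<20)&(C[:,2]>102)
    def res(q,full=False):
        A=toC(T[a],q)[:,0]-34; B=toC(T[b],q)[:,1]+34; Kk=(toC(T[k],q)[:,:2].mean(0)-[17,123])*4
        return np.r_[A,B,Kk*0.5]
    r=least_squares(res,p,loss="soft_l1",f_scale=1.0); p=r.x
C=toC(T,p)
print(p[:2],np.degrees(p[2]),a.sum(),b.sum(),"A",np.median(C[a][:,0]),"B",np.median(C[b][:,1]),"knob",C[k].mean(0))
for nm,M in(("top",T),("side",S)):
    C=toC(M,p); 
    kk=(np.hypot(C[:,0]-17,C[:,1]-123)<20)&(C[:,2]>102); pv=(np.hypot(C[:,0]-47,C[:,1]-60)<12)&(C[:,2]>46)&(C[:,2]<62)
    pl=(C[:,2]>46)&(C[:,2]<54)&(C[:,1]<20)&(C[:,1]>-28)&(C[:,0]>20)&(C[:,0]<50)
    ch=(C[:,2]>46)&(C[:,2]<54)&(C[:,1]<-28)&(C[:,1]>-60)&(C[:,0]>0)&(C[:,0]<60)
    print(nm,C[kk].mean(0),C[pv].mean(0),"plate x",np.percentile(C[pl][:,0],[2,98]),"cheek y",np.percentile(C[ch][:,1],[2,98]))
np.save("clamp.npy",p)
# jar in clamp frame
J=toC(np.array([[455.8,-136.5,0]]),p); print("jar",J)
for n,w in(("spat",(463,-37,0)),("blue",(490,-260,0))): print(n,toC(np.array([w],float),p))
E
python3 fit.py
python3 - <<'E'
from h import *
# side lid centre via colour/ellipse; blue jars
p=np.load("clamp.npy")
for cam in("top","side"):
    W=np.load(f"{cam}.npz")["W"]
    for c in((456,-136),(488,-258),(312,-157)):
        for z0,z1 in((80,92),(15,50)):
            j=(np.hypot(W[...,0]-c[0],W[...,1]-c[1])<45)&(W[...,2]>z0)&(W[...,2]<z1)
            P=W[j]; print(cam,c,z0,len(P),np.round(np.percentile(P,[1,50,99],axis=0)[:,:2],1).tolist())
    s=(W[...,0]>280)&(W[...,0]<480)&(W[...,1]>-80)&(W[...,1]<10)&(W[...,2]>4)
    P=W[s];print("spat",np.percentile(P,[1,99],axis=0))
E
```

```text
[619.20292429 144.38568529   1.50447382]
[620.12571017 145.98066466] 86.86451859676306 32 46 A 34.025231084715216 B -34.07721670895139 knob [ 16.95926643 123.70096133 105.83014933]
top [ 16.95926643 123.70096133 105.83014933] [46.97818352 60.06638793 53.23236962] plate x [33.51479191 41.99219505] cheek y [-47.00913835 -33.15438347]
side [ 20.61661509 123.24565018 105.59393435] [48.71358874 60.21048184 53.47273753] plate x [34.49371528 43.97663424] cheek y [-47.62720566 -28.65176629]
jar [[-291.04593844  148.62882172    0.        ]]
spat [[-191.30107139  146.88196798    0.        ]]
blue [[-412.49041466  107.72491976    0.        ]]
top (456, -136) 80 433 [[428.7, -166.1], [456.7, -136.8], [484.5, -109.4]]
top (456, -136) 15 55 [[424.1, -153.0], [429.9, -115.6], [470.4, -103.6]]
top (488, -258) 80 417 [[462.6, -287.5], [488.3, -259.5], [516.1, -231.5]]
top (488, -258) 15 74 [[456.8, -273.0], [467.3, -235.1], [505.1, -225.6]]
top (312, -157) 80 452 [[283.6, -185.4], [310.3, -158.7], [338.4, -132.1]]
top (312, -157) 15 43 [[276.5, -158.9], [307.6, -129.1], [339.0, -125.9]]
spat [[287.04417309 -77.50663658   4.02469883]
 [478.47671843   7.40383611  24.26734034]]
side (456, -136) 80 170 [[428.7, -164.7], [455.5, -131.4], [484.8, -105.6]]
side (456, -136) 15 238 [[423.3, -136.6], [457.6, -108.6], [490.9, -100.5]]
side (488, -258) 80 141 [[461.0, -288.9], [489.0, -254.0], [517.5, -228.3]]
side (488, -258) 15 122 [[465.2, -254.9], [502.4, -231.5], [522.4, -221.7]]
side (312, -157) 80 157 [[284.7, -188.0], [312.1, -153.6], [337.5, -125.6]]
side (312, -157) 15 221 [[280.1, -156.8], [315.5, -130.2], [343.9, -121.4]]
spat [[290.53276029 -70.01545199   4.02119837]
 [463.24723777   2.803343    22.5449535 ]]
```

Call:
servo_tool --pt "0 0 8.4 0 0 0 0" --pt "0 0 8.5 0 0 0 0" --pt "0 0 0 2 -4.4 0 0" --pt "0 0 0 2 -4.4 0 0" --pt "0 0 0 2 -4.4 0 0" --pt "0 0 0 2 -4.4 0 0" --pt "0 0 0 2 -4.4 0 0" --pt "0 0 0 2 -4.4 0 0" --pt "0 0 0 2 -4.4 0 0" --pt "0 0 0 2 -4.4 0 0" --newtons 15

```text
time_s: 2.65
ee_pos: [316.1, -214.5, 405.0]
ee_rot: [180.0, -0.1, -3.2]
force: [0.3, -0.5, 0.0]
gripper_width: 0.6
```

Call:
servo_tool --pt "0 0 0 2.3 -4.87 0 0" --pt "0 0 0 2.3 -4.87 0 0" --pt "0 0 0 2.3 -4.87 0 0" --pt "0 0 0 2.3 -4.87 0 0" --pt "0 0 0 2.3 -4.87 0 0" --pt "0 0 0 2.3 -4.87 0 0" --pt "0 0 0 2.3 -4.87 0 0" --pt "0 0 0 0 0 4 0" --pt "0 0 0 0 0 4 0" --pt "0 0 0 0 0 3.5 0"

```text
time_s: 3.9
ee_pos: [495.1, 115.8, 288.4]
ee_rot: [180.0, 0.0, -3.1]
force: [-0.7, -0.1, -0.8]
gripper_width: 0.6
```

```bash
python3 - <<'E'
from h import *
s=env.state(); print(s["time_s"],s["ee_pos"],s["ee_rot"],s["force"])
for n in("wrist","side"):
    p,d=env.grab_frame(n); cv2.imwrite(f"pics/{n}1.png",np.clip(p[:,:,::-1]*1.5,0,255).astype(np.uint8))
E
```

```text
3.9 [495.10870885 115.83896481 288.39561407] [ 1.79987917e+02  1.69651249e-02 -3.12725773e+00] [-0.69601163 -0.13070246 -0.75951571]
```

View pics/wrist1.png

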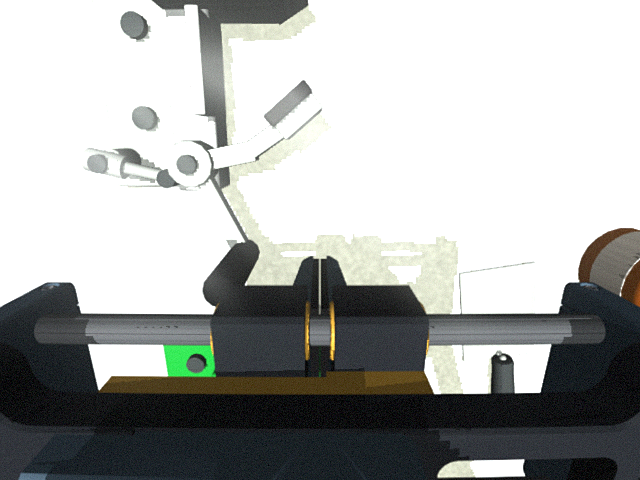

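View pics/side1.png

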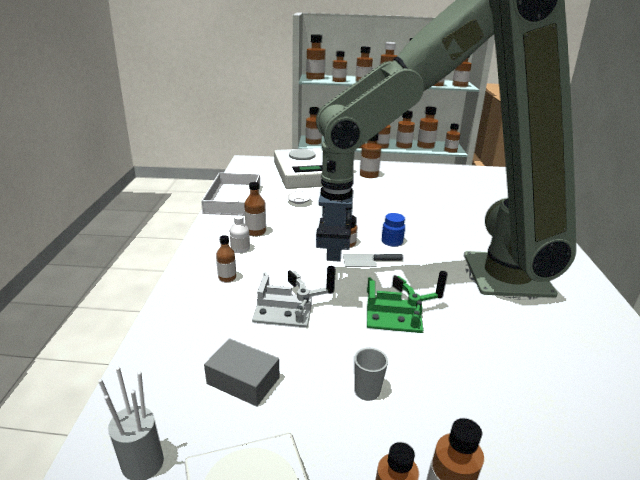

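Call:
servo_tool --pt "0 0 0 0 0 3.2 0" --pt "0 0 0 0 0 0 0" --pt "0 0 0 0 -1 0 0" --pt "0 0 0 0 -1 0 0" --pt "0 0 0 0 -1 0 0" --pt "0 0 0 0 -1 0 0" --pt "0 0 0 0 -1 0 0" --pt "0 0 0 0 -1 0 0" --pt "0 0 0 0 -0.7 0 0" --pt "0 0 0 0 -0.7 0 0"

```text
time_s: 5.25
ee_pos: [499.8, 190.3, 258.0]
ee_rot: [-179.9, -0.1, -3.2]
force: [-0.0, 0.3, -0.5]
gripper_width: 0.3
```

```bash
python3 - <<'E'
from h import *
s=env.state(); print(s["time_s"],s["ee_pos"],s["ee_rot"],s["force"])
for n in("wrist","side"):
    p,d=env.grab_frame(n); cv2.imwrite(f"pics/{n}2.png",np.clip(p[:,:,::-1]*1.3,0,255).astype(np.uint8))
E
```

```text
5.25 [499.79229883 190.33530077 258.01437874] [-1.79947786e+02 -8.94126907e-02 -3.15989465e+00] [-0.03747297  0.33797473 -0.47928575]
```

View pics/wrist2.png

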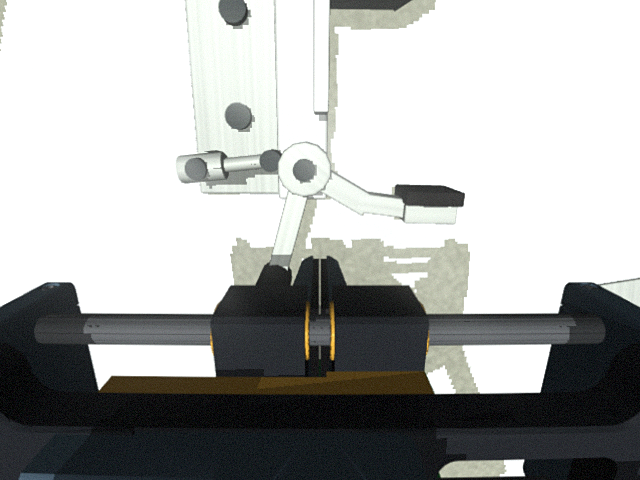

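View pics/side2.png

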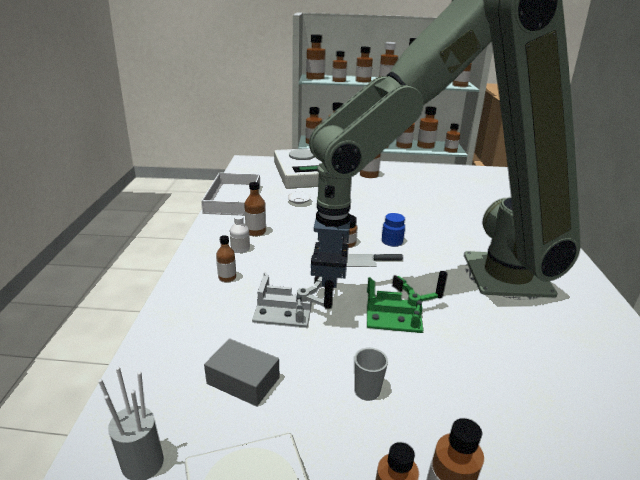

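Call:
servo_tool --pt "0 0 0 0 2 0 0" --pt "0 0 0 0 3 0 0" --pt "0 0 0 0 3 -2 0" --pt "0 0 0 -1 4 -4 1" --pt "0 0 0 -1 5 -2 1" --pt "0 0 0 0 5 0 1" --pt "0 0 0 0 5 0 1" --pt "0 0 0 0 3 0 1" --pt "0 0 0 0 0 0 1" --pt "0 0 0 0 0 0 1"

```text
time_s: 6.6
ee_pos: [462.3, -109.1, 337.6]
ee_rot: [-180.0, 0.0, -3.2]
force: [-0.1, 0.6, 0.4]
gripper_width: 67.5
```

```bash
python3 - <<'E'
from h import *
s=env.state(); print(s["time_s"],s["ee_pos"],s["ee_rot"],s["force"],s["gripper_width"])
for cam in("top","side"):
    p,d=env.grab_frame(cam); ci=env.camera_info(cam); W=cloud(ci,d)
    np.savez(cam+"2.npz",p=p,W=W)
    k=(W[...,0]>460)&(W[...,0]<560)&(W[...,1]>130)&(W[...,1]<300)&(W[...,2]>101)&(W[...,2]<110)
    w=W[k]; print(cam,len(w),w.mean(0) if len(w) else "")
    j=(np.hypot(W[...,0]-456,W[...,1]+136)<45)&(W[...,2]>80)&(W[...,2]<92); print(np.percentile(W[j],[1,50,99],axis=0) if j.sum() else '-')
    cv2.imwrite(f"pics/{cam}3.png",p[:,:,::-1])
p,d=env.grab_frame("wrist");ci=env.camera_info("wrist"); np.savez("wrist2.npz",p=p,d=d,W=cloud(ci,d)); cv2.imwrite("pics/wrist3.png",p[:,:,::-1])
E
```

```text
6.6 [ 462.32076414 -109.14596688  337.63925337] [-1.79979572e+02  2.70053547e-02 -3.21947392e+00] [-0.13309416  0.64063664  0.40253932] 67.48860693933058
top 46 [500.80570102 231.06203899 105.58552285]
[[ 427.93845891 -161.18506525   80.27425749]
 [ 441.91923808 -134.31458574   84.85640667]
 [ 462.89716915 -109.35757492   89.89748738]]
side 50 [502.10304272 234.04385822 105.23102321]
[[ 428.47306904 -164.80089506   80.44293015]
 [ 457.7773031  -129.7316172    85.44656177]
 [ 484.87547179 -106.40632237   88.78509824]]
```

View pics/wrist3.png

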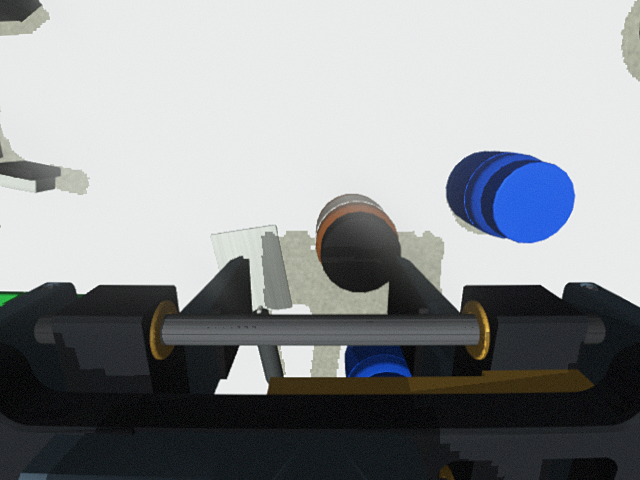

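View pics/top3.png

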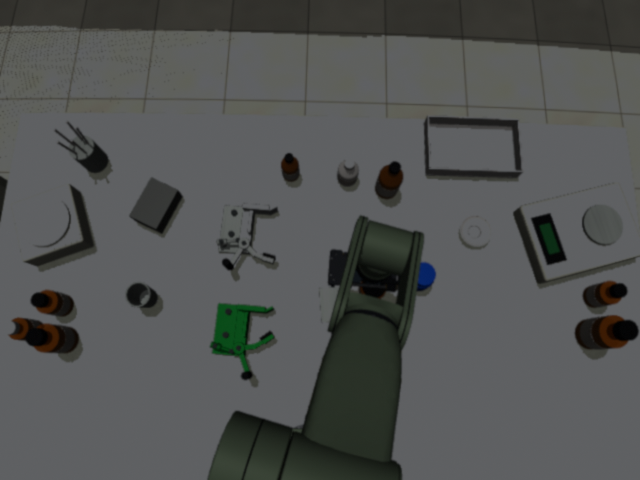

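```bash
python3 - <<'E'
from h import *
W=np.load("wrist2.npz")["W"]; 
j=(np.hypot(W[...,0]-456,W[...,1]+136)<42)&(W[...,2]>80)&(W[...,2]<90)
P=W[j]; print(j.sum(),np.percentile(P,[1,50,99],axis=0)); print(cv2.minEnclosingCircle(P[:,:2].astype(np.float32)))
print(env.state()["gripper_width"],env.state()["ee_pos"])
E
```

```text
4687 [[ 427.52418104 -164.51905852   82.17507711]
 [ 457.1999209  -137.09513564   84.94143195]
 [ 483.1454037  -110.34473226   86.42796827]]
((454.65423583984375, -137.9117889404297), 29.842397689819336)
79.49714976569985 [ 462.73981642 -108.22323452  337.70750702]
```

Call:
servo_tool --pt "0 0 0 -0.5 2.9 0 1" --pt "0 0 0 0 0 1 1" --pt "0 0 0 0 0 2 1" --pt "0 0 0 0 0 2 1" --pt "0 0 0 0 0 2 1" --pt "0 0 0 0 0 1.5 1" --pt "0 0 0 0 0 0 1" --pt "0 0 0 0 0 0 1" --pt "0 0 0 0 0 0 0.8" --pt "0 0 0 0 0 0 0.7" --newtons 12

```text
time_s: 8.0
ee_pos: [456.4, -137.6, 253.3]
ee_rot: [180.0, -0.1, -3.2]
force: [0.6, -0.1, 0.8]
gripper_width: 73.8
```

```bash
python3 - <<'E'
from h import *
s=env.state(); print(s["time_s"],s["ee_pos"],s["ee_rot"],s["force"],s["gripper_width"])
for n in("wrist","side"):
    p,d=env.grab_frame(n); cv2.imwrite(f"pics/{n}4.png",p[:,:,::-1])
E
```

```text
8.0 [ 456.38950577 -137.62377622  253.26197623] [ 1.79979348e+02 -6.46094155e-02 -3.16134648e+00] [ 0.5851032  -0.06691717  0.83462301] 73.8444669718848
```

View pics/wrist4.png

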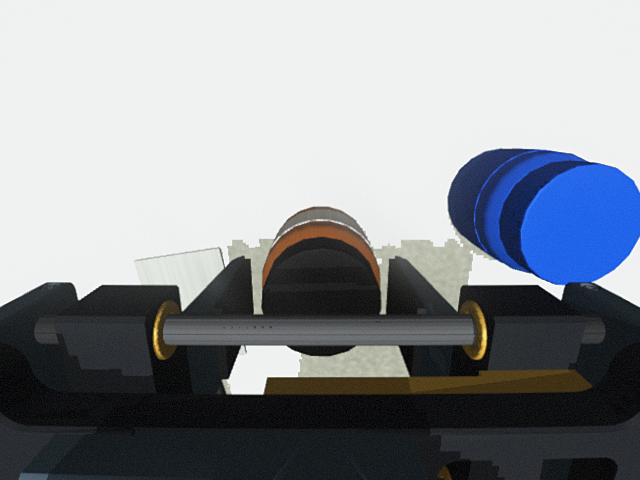

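View pics/side4.png

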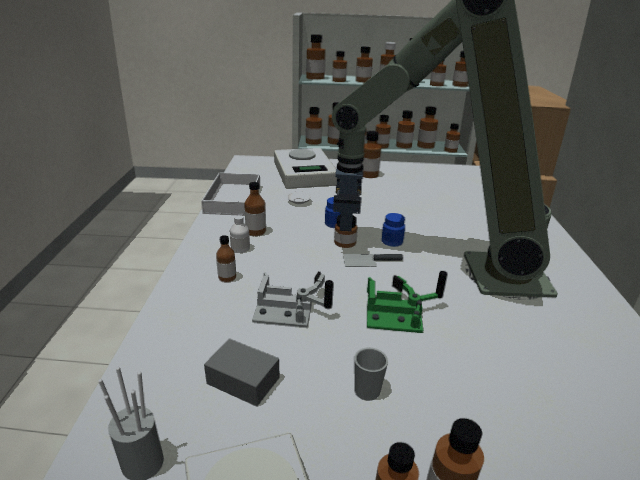

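The jar's lid is centred between the fingers (about column 322). I'll close on it.

Call:
servo_tool --pt "0 0 0 0 0 0 0.68" --pt "0 0 0 0 0 0 0.66" --pt "0 0 0 0 0 0 0.64" --pt "0 0 0 0 0 0 0.6" --pt "0 0 0 0 0 0 0.5" --pt "0 0 0 0 0 0 0.5" --pt "0 0 0 0 0 0 0.5" --pt "0 0 0 0 0 0 0.5" --pt "0 0 0 0.3 0 0 0.5" --pt "0 0 0 0.7 0 0 0.5" --newtons 15

```text
time_s: 9.35
ee_pos: [464.2, -138.1, 253.8]
ee_rot: [-180.0, 0.4, -3.1]
force: [-13.8, -3.5, 27.0]
gripper_width: 59.8
```

Call:
servo_tool --pt "0 0 0 0 0 0 0.7" --pt "0 0 0 0 0 0 0.75" --pt "0 0 0 0 0 0 0.75" --pt "0 0 0 0 0 -0.2 0.75" --pt "0 0 0 0 0 -0.2 0.75" --pt "0 0 0 0 0 0 0.75" --pt "0 0 0 0 0 0 0.66" --pt "0 0 0 0 0 0 0.62" --pt "0 0 0 0 0 0 0.5" --pt "0 0 0 0 0 0 0.5" --newtons 12

```text
time_s: 10.6
ee_pos: [466.4, -138.6, 257.0]
ee_rot: [179.9, -0.0, -3.1]
force: [-1.2, -4.7, 2.9]
gripper_width: 59.6
```

Call:
servo_tool --pt "0 0 0 0 0 0 0.5" --pt "0 0 0 0 0 0 0.5" --pt "0 0 0 0 0 0 0.5" --pt "0 0 0 0 0 0 0.5" --pt "0 0 0 0 0 0 0.5" --pt "0 0 0 0 0 0 0.5" --pt "0 0 0 0 0 0 0.5" --pt "0 0 0 0.2 0 0 0.5" --pt "0 0 0 0.4 0 0 0.5" --pt "0 0 0 0.4 0 0 0.5"

```text
time_s: 11.85
ee_pos: [475.1, -138.7, 257.7]
ee_rot: [180.0, 0.2, -3.1]
force: [-6.4, -4.4, 16.1]
gripper_width: 59.7
```

Call:
servo_tool --pt "0 0 0 0 0 -0.1 0.5" --pt "0 0 0 0 0 0 0.5" --pt "0 0 0 0 0 0 0.5" --pt "0 0 0 0 0 0 0.5" --pt "0 0 0 0 0 0 0.5" --pt "0 0 0 0 0 0 0.5" --pt "0 0 0 0 0 0 0.5" --pt "0 0 0 0 0 0 0.5" --pt "0 0 0 0 0 0 0.5" --pt "0 0 0 0 0 0 0.5" --newtons 35

```text
time_s: 13.1
ee_pos: [475.2, -138.5, 257.8]
ee_rot: [-180.0, 0.2, -3.2]
force: [-4.4, -4.0, 6.5]
gripper_width: 59.0
```

```bash
python3 - <<'E'
from h import *
s=env.state(); print(s["time_s"],s["ee_pos"],s["ee_rot"],s["force"],s["torque"],s["gripper_width"])
for n in("wrist","side"):
    p,d=env.grab_frame(n); 
    if n=="side": p=cv2.resize(p[170:290,270:430],None,fx=5,fy=5,interpolation=cv2.INTER_CUBIC)
    cv2.imwrite(f"pics/{n}5.png",p[:,:,::-1])
E
```

```text
13.1 [ 475.24690915 -138.48583836  257.80096704] [-179.96572421    0.19800716   -3.16092408] [-4.43291805 -3.96386522  6.51451822] [-0.72214964  0.95023116 -0.02162233] 58.988676122977544
```

View pics/wrist5.png

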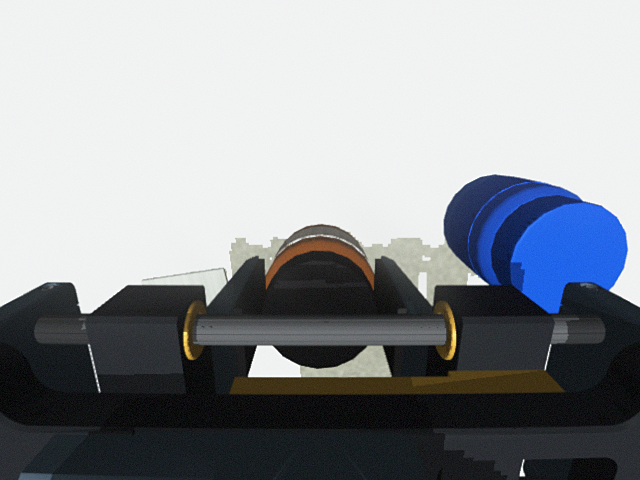

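View pics/side5.png

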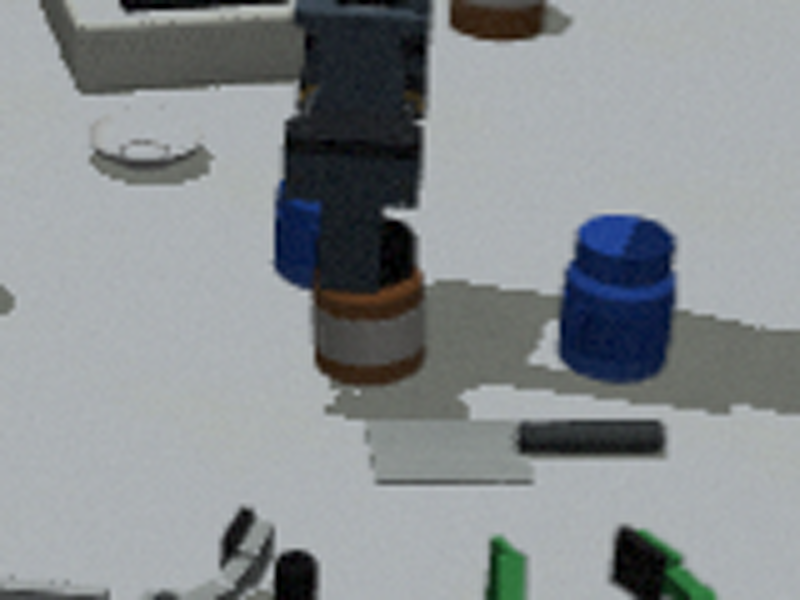

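Call:
servo_tool --pt "0 0 0 0 0 0 0.9" --pt "0 0 0 0 0 0 0.9" --pt "0 0 0 0 0 0 0.9" --pt "0 0 0 0 0 0 0.95" --pt "0 0 0 -0.4 0 0 0.95" --pt "0 0 0 -0.4 0 0 0.95" --pt "0 0 0 0 0 0 0.95" --pt "0 0 0 0 0 0 0.95" --pt "0 0 0 0 0 0 0.95" --pt "0 0 0 0 0 0 0.95" --newtons 20

```text
time_s: 14.45
ee_pos: [468.3, -138.3, 257.8]
ee_rot: [180.0, -0.0, -3.2]
force: [0.6, 0.8, -0.4]
gripper_width: 86.7
```

```bash
python3 - <<'E'
from h import *
s=env.state(); print(s["time_s"],s["ee_pos"],s["ee_rot"],s["force"],s["gripper_width"])
for n in("top","side","wrist"):
    p,d=env.grab_frame(n); W=cloud(env.camera_info(n),d)
    j=(np.hypot(W[...,0]-468,W[...,1]+138)<42)&(W[...,2]>80)&(W[...,2]<88); print(n,np.percentile(W[j],[1,50,99],axis=0) if j.sum() else '-', j.sum())
    b=(np.hypot(W[...,0]-468,W[...,1]+138)<42)&(W[...,2]>10)&(W[...,2]<50); print(n,np.percentile(W[b],[1,50,99],axis=0) if b.sum() else '-')
    if n=="side": p=cv2.resize(p[170:290,270:430],None,fx=5,fy=5,interpolation=cv2.INTER_CUBIC)
    cv2.imwrite(f"pics/{n}6.png",p[:,:,::-1])
E
```

```text
14.45 [ 468.30183948 -138.31686405  257.7556065 ] [ 1.79994873e+02 -5.67808831e-03 -3.16156126e+00] [ 0.55548918  0.79697854 -0.41500251] 86.70283063898741
top - 0
top -
side [[ 431.37304312 -163.22594516   81.03983256]
 [ 443.44323457 -130.15227008   85.54922259]
 [ 452.562154   -109.08616767   87.80077174]] 57
side [[ 428.90584842 -133.59371128   10.22159714]
 [ 463.58501964 -107.83864837   30.15168046]
 [ 494.05093001  -98.41574416   49.68453998]]
wrist [[ 430.67832931 -165.48898881   80.89354151]
 [ 468.66738404 -138.48543976   84.82789752]
 [ 486.81310486 -111.6049181    86.17755107]] 6238
wrist [[ 471.36444409 -169.03925821   10.59779526]
 [ 489.02819574 -139.79241254   35.53422532]
 [ 492.05182769 -108.42048913   49.64702742]]
```

View pics/wrist6.png

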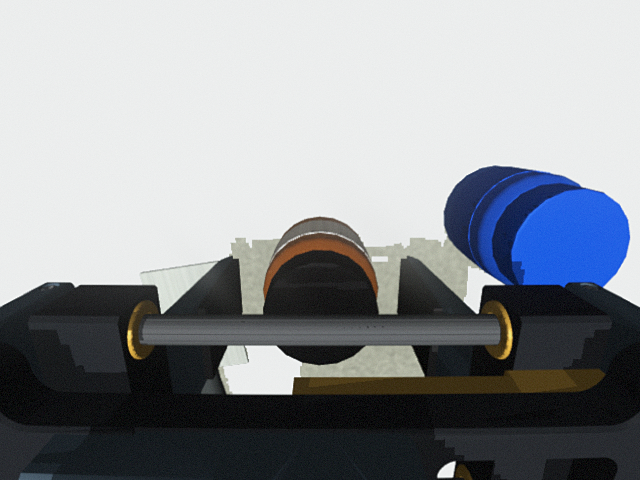

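View pics/side6.png

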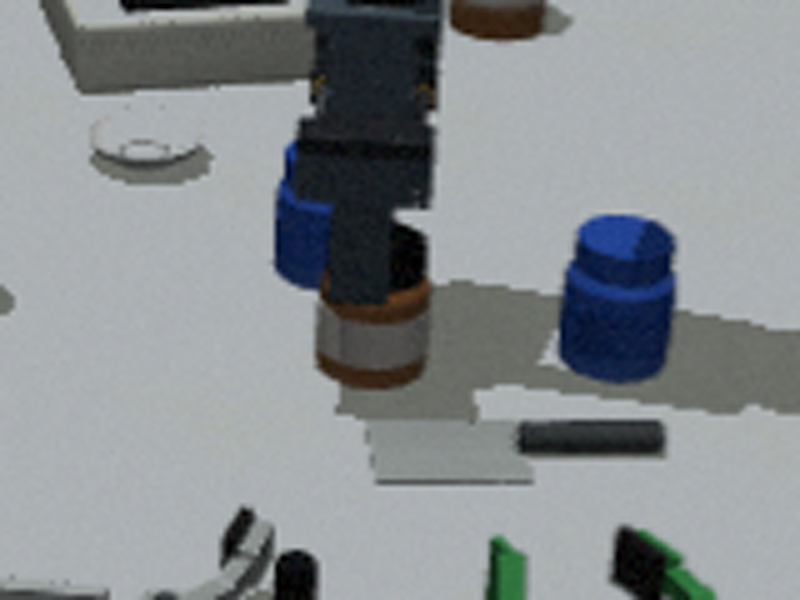

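Call:
servo_tool --pt "0 0 0 -0.88 0 0 1" --pt "0 0 0 0 0 0 1" --pt "0 0 8 0 0 0 1" --pt "0 0 8 0 0 0 1" --pt "0 0 8 0 0 0 1" --pt "0 0 8 0 0 0 1" --pt "0 0 7.9 0 0 0 1" --pt "0 0 0 0 0 0 1" --pt "0 0 0 0 0 0 0.8" --pt "0 0 0 0 0 0 0.72" --newtons 12

```text
time_s: 15.85
ee_pos: [459.5, -137.8, 257.8]
ee_rot: [180.0, -0.0, -43.0]
force: [0.6, 0.0, 0.4]
gripper_width: 74.3
```

Call:
servo_tool --pt "0 0 0 0 0 0 0.7" --pt "0 0 0 0 0 0 0.68" --pt "0 0 0 0 0 0 0.66" --pt "0 0 0 0 0 0 0.64" --pt "0 0 0 0 0 0 0.5" --pt "0 0 0 0 0 0 0.5" --pt "0 0 0 0 0 0 0.5" --pt "0 0 0 0 0 0 0.5" --pt "0 0 0 0 0 0 0.5" --pt "0 0 0 0 0 0 0.5" --newtons 30

```text
time_s: 17.1
ee_pos: [459.4, -137.8, 257.7]
ee_rot: [180.0, 0.0, -43.1]
force: [-3.0, -3.6, 2.3]
gripper_width: 59.2
```

```bash
python3 - <<'E'
from h import *
s=env.state(); print(s["time_s"],s["ee_pos"],s["ee_rot"],s["force"],s["torque"],s["gripper_width"])
n="wrist"
p,d=env.grab_frame(n);cv2.imwrite(f"pics/{n}7.png",p[:,:,::-1])
E
```

```text
17.1 [ 459.40038823 -137.82453274  257.74753618] [ 1.79986026e+02  3.89789134e-03 -4.30535885e+01] [-3.00493172 -3.57987532  2.30278721] [-0.65721247  0.62786683  0.00217863] 59.23111420679721
```

View pics/wrist7.png

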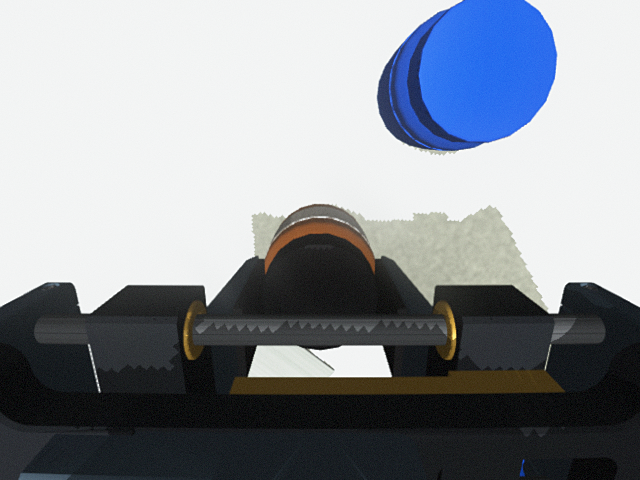

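Call:
servo_tool --pt "0 0 0 0 0 -0.1 0.5" --pt "0 0 0 0 0 0 0.5" --pt "0 0 0 0 0 0 0.5" --pt "0 0 0 0 -0.3 0 0.5" --pt "0 0 0 0 -0.5 0 0.5" --pt "0 0 0 0 -0.5 0 0.5" --pt "0 0 0 0 -0.5 0 0.5" --pt "0 0 0 0 -0.5 0 0.5" --pt "0 0 0 0 -0.5 0 0.5" --pt "0 0 0 0 -0.5 0 0.5"

```text
time_s: 18.4
ee_pos: [482.2, -113.4, 258.7]
ee_rot: [180.0, -0.0, -43.1]
force: [0.7, -0.9, -4.0]
gripper_width: 59.2
```

Call:
servo_tool --pt "0 0 0 0 -1 0.05 0.5" --pt "0 0 0 0 -2 0 0.5" --pt "0 0 0 0 -2.4 0 0.5" --pt "0 0 0 0 -2.6 0 0.5" --pt "0 0 0 0 -2.6 0 0.5" --pt "0 0 0 0 -2.6 0 0.5" --pt "0 0 0 0 -2.4 0 0.5" --pt "0 0 0 0 -2 0 0.5" --pt "0 0 0 0 -1.2 0 0.5" --pt "0 0 0 0 -0.4 0 0.5"

```text
time_s: 19.65
ee_pos: [613.4, 27.2, 258.0]
ee_rot: [180.0, 0.0, -43.0]
force: [-0.6, 0.7, -4.1]
gripper_width: 59.2
```

```bash
python3 - <<'E'
from h import *
s=env.state(); print(s["time_s"],s["ee_pos"],s["ee_rot"],s["force"],s["gripper_width"])
for n in("wrist","side"):
    p,d=env.grab_frame(n);cv2.imwrite(f"pics/{n}8.png",p[:,:,::-1])
E
```

```text
19.65 [613.43566559  27.15283137 258.01341444] [ 1.79974675e+02  5.03445831e-03 -4.30224230e+01] [-0.56509684  0.67938548 -4.13794441] 59.2361757746062
```

View pics/wrist8.png

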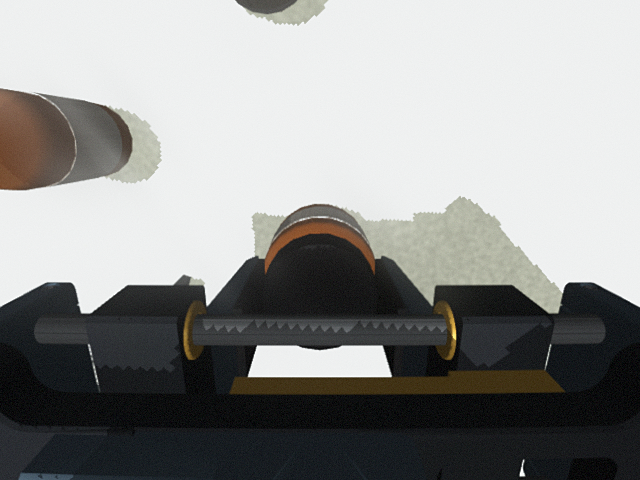

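View pics/side8.png

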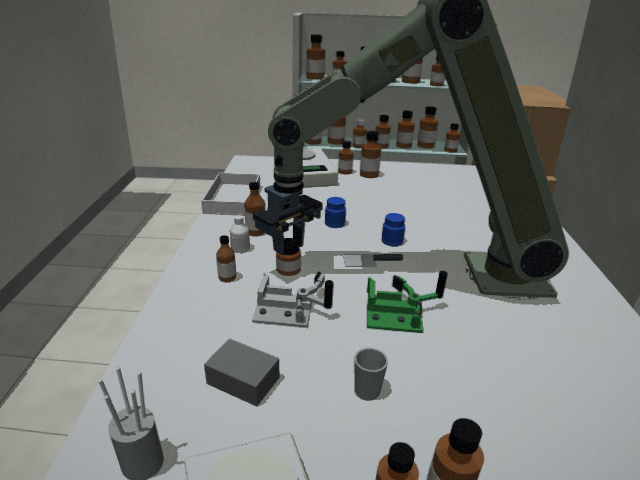

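Call:
servo_tool --pt "0 0 -8 0 0 0 0.5" --pt "0 0 -8 0 0 0 0.5" --pt "0 0 -8 0 0 0.05 0.5" --pt "0 0 -8 0 0 0 0.5" --pt "0 0 -7.9 0 0 0 0.5" --pt "0 0 0 0 0 0 0.5" --pt "0 0 0 0 -1 0 0.5" --pt "0 0 0 0 -2 0 0.5" --pt "0 0 0 0 -2 0 0.5" --pt "0 0 0 0 -0.5 0 0.5"

```text
time_s: 21.0
ee_pos: [616.2, 83.6, 257.8]
ee_rot: [180.0, -0.0, -3.0]
force: [-0.0, -1.7, -2.5]
gripper_width: 59.2
```

```bash
python3 - <<'E'
from h import *
s=env.state(); print(s["time_s"],s["ee_pos"],s["ee_rot"],s["force"],s["gripper_width"])
p0=np.load("clamp.npy")
for n in("wrist","side","top"):
    p,d=env.grab_frame(n)
    W=cloud(env.camera_info(n),d).reshape(-1,3)
    d2=W[:,:2]-[620.1,147.2]; c,si=np.cos(p0[2]),np.sin(p0[2]); C=np.c_[d2@[c,si],d2@[-si,c],W[:,2]]
    ch=(abs(C[:,2]-50)<4)&(C[:,1]<-25)&(C[:,1]>-60)&(C[:,0]>0)&(C[:,0]<60)
    print(n,"cheek y",np.percentile(C[ch][:,1],[2,98]) if ch.sum() else 0)
    b=(C[:,2]>8)&(C[:,2]<50)&(abs(C[:,0]+66)<45)&(abs(C[:,1])<42)
    print("jarbody",np.percentile(C[b],[1,50,99],axis=0)[:,:2].tolist() if b.sum() else 0)
    if n=="side": p=cv2.resize(p[200:340,220:380],None,fx=4,fy=4,interpolation=cv2.INTER_CUBIC)
    cv2.imwrite(f"pics/{n}9.png",p[:,:,::-1])
E
```

```text
21.0 [616.15319049  83.59687617 257.79583556] [ 1.79991752e+02 -1.85379089e-02 -3.02703272e+00] [-0.02960503 -1.66228986 -2.5392304 ] 59.21169724228359
wrist cheek y [-46.19024492 -26.85941182]
jarbody [[-93.0543668618539, -41.13868202658625], [-62.70335529083743, -29.907703431791298], [-22.145354723340805, -13.19292193642288]]
side cheek y [-47.88872904 -26.11399493]
jarbody [[-64.65311336250373, -33.51422961512477], [-33.85302204422681, 4.575113184391331], [-25.30972724192459, 33.53318200971758]]
top cheek y [-42.93468162 -33.98032204]
jarbody 0
```

View pics/wrist9.png

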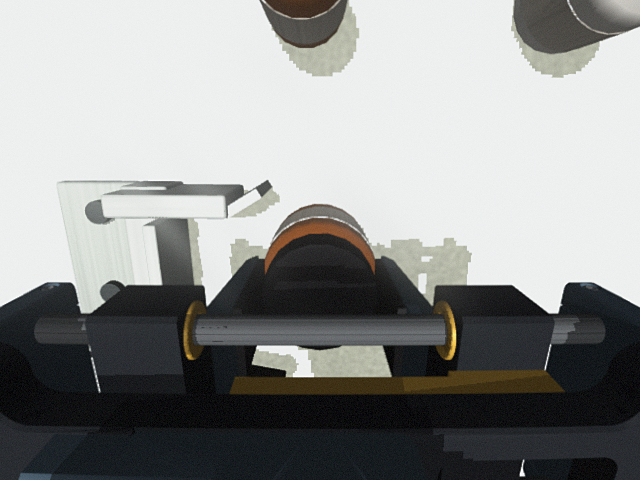

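View pics/side9.png

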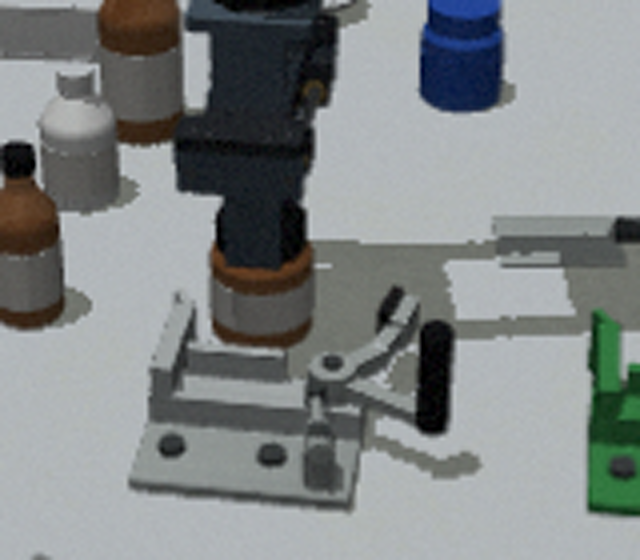

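Call:
servo_tool --pt "0 0 0 -0.1 0 0 0.5" --pt "0 0 0 0 -0.6 0 0.5" --pt "0 0 0 0 -0.6 0 0.5" --pt "0 0 0 0 -0.6 0 0.5" --pt "0 0 0 0 -0.6 0 0.5" --pt "0 0 0 0 -0.6 0 0.5" --pt "0 0 0 0 -0.6 0 0.5" --pt "0 0 0 0 -0.6 0 0.5" --pt "0 0 0 0 -0.6 0 0.5" --pt "0 0 0 0 -0.6 0 0.5"

```text
time_s: 22.4
ee_pos: [618.1, 135.8, 257.8]
ee_rot: [180.0, -0.0, -3.2]
force: [0.4, -1.3, -1.2]
gripper_width: 59.4
```

Call:
servo_tool --pt "0 0 0 0 -0.2 0 0.5" --pt "0 0 0 0 -0.2 0 0.5" --pt "0 0 0 0 -0.2 0 0.5" --pt "0 0 0 0 -0.1 0 0.5" --pt "0 0 0 0 -0.1 0 0.5" --pt "0 0 0 0 -0.1 0 0.5" --pt "0 0 0 0 -0.1 0 0.5" --pt "0 0 0 0 -0.1 0 0.5" --pt "0 0 0 0 0 0 0.5" --pt "0 0 0 0 0 0 0.5"

```text
time_s: 23.65
ee_pos: [618.7, 145.6, 257.9]
ee_rot: [179.9, -0.0, -3.1]
force: [-0.7, -6.2, 0.1]
gripper_width: 59.1
```

```bash
python3 - <<'E'
from h import *
s=env.state(); print(s["time_s"],s["ee_pos"],s["ee_rot"],s["force"],s["gripper_width"])
for n in("wrist","side"):
    p,d=env.grab_frame(n)
    if n=="side": p=cv2.resize(p[200:340,220:380],None,fx=4,fy=4,interpolation=cv2.INTER_CUBIC)
    cv2.imwrite(f"pics/{n}10.png",p[:,:,::-1])
E
```

```text
23.65 [618.73121622 145.62517298 257.86034479] [ 1.79873333e+02 -3.80959638e-03 -3.13631160e+00] [-0.73568568 -6.16953454  0.0971838 ] 59.08056882250136
```

View pics/wrist10.png

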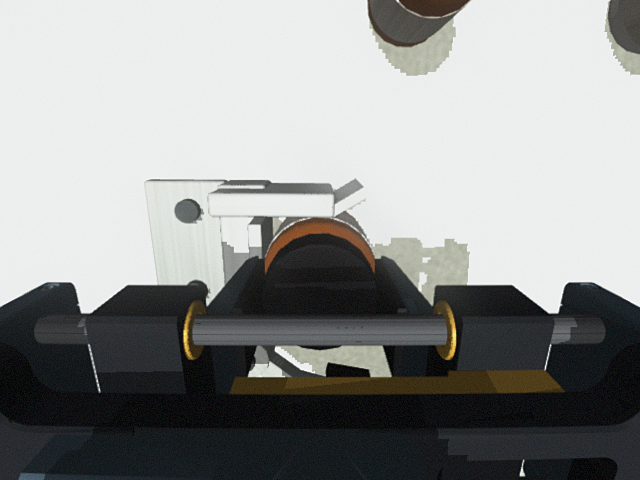

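View pics/side10.png

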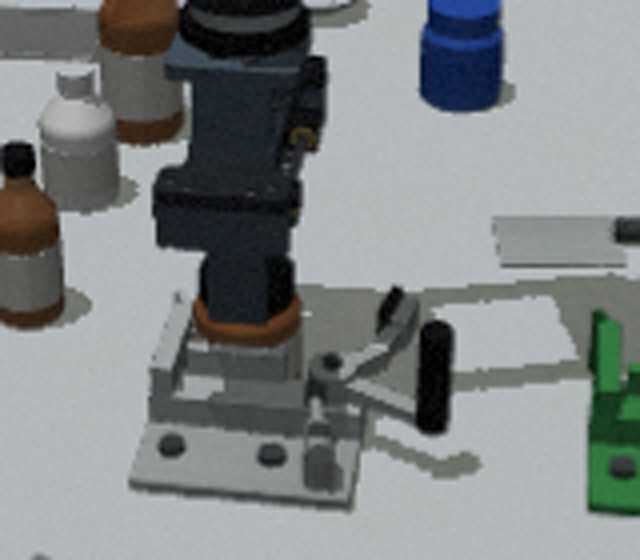

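Call:
servo_tool --pt "0 0 0 0 -0.1 0 0.5" --pt "0 0 0 0 0 0 0.62" --pt "0 0 0 0 0 0 0.7" --pt "0 0 0 0 0 0 0.8" --pt "0 0 0 0 0 0 0.95" --pt "0 0 0 0 0 0 1" --pt "0 0 0 0 0 -1 1" --pt "0 0 0 0 0 -3 1" --pt "0 0 0 0 0 -3 1" --pt "0 0 0 0 0 -2 1"

```text
time_s: 25.0
ee_pos: [618.9, 147.6, 350.2]
ee_rot: [-179.9, -0.2, -3.2]
force: [1.1, -0.3, 0.1]
gripper_width: 90.8
```

```bash
python3 - <<'E'
from h import *
s=env.state(); print(s["time_s"],s["ee_pos"],s["ee_rot"],s["force"],s["gripper_width"])
for n in("wrist","side"):
    p,d=env.grab_frame(n)
    W=cloud(env.camera_info(n),d)
    j=(np.hypot(W[...,0]-620,W[...,1]-147)<45)&(W[...,2]>80)&(W[...,2]<90)
    print(n,np.percentile(W[j],[1,50,99],axis=0))
    k=(W[...,0]>460)&(W[...,0]<560)&(W[...,1]>130)&(W[...,1]<300)&(W[...,2]>101)&(W[...,2]<110)
    w=W[k]; print(n,len(w),w.mean(0) if len(w) else "")
    if n=="side": p=cv2.resize(p[200:340,220:380],None,fx=4,fy=4,interpolation=cv2.INTER_CUBIC)
    cv2.imwrite(f"pics/{n}11.png",p[:,:,::-1])
E
```

```text
25.0 [618.91300207 147.59745519 350.24901991] [-1.79943804e+02 -1.65844687e-01 -3.16048941e+00] [ 1.12745882 -0.33071043  0.12479677] 90.77723850606905
wrist [[592.08734976 118.0955165   82.94345738]
 [620.81377746 145.52093627  87.53322845]
 [647.86740863 172.94346976  89.0983145 ]]
wrist 236 [508.13424793 229.12088027 105.89554541]
side [[591.4334705  120.17968941  80.46095899]
 [619.34494117 150.85228447  85.42559016]
 [646.81950384 176.23044445  88.25599478]]
side 47 [502.07304445 233.64319488 105.20339315]
```

View pics/wrist11.png

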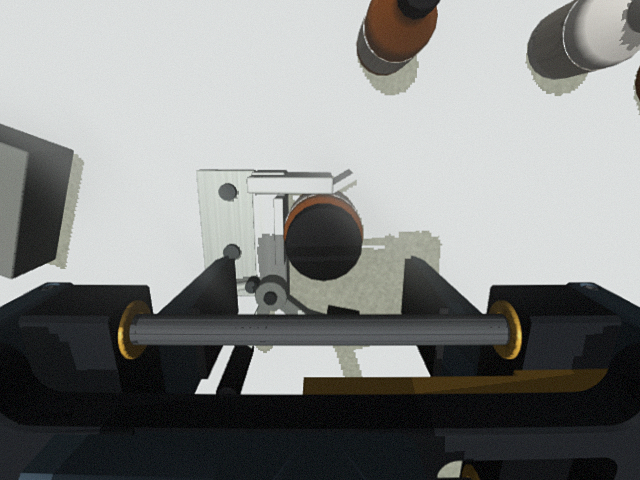

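View pics/side11.png

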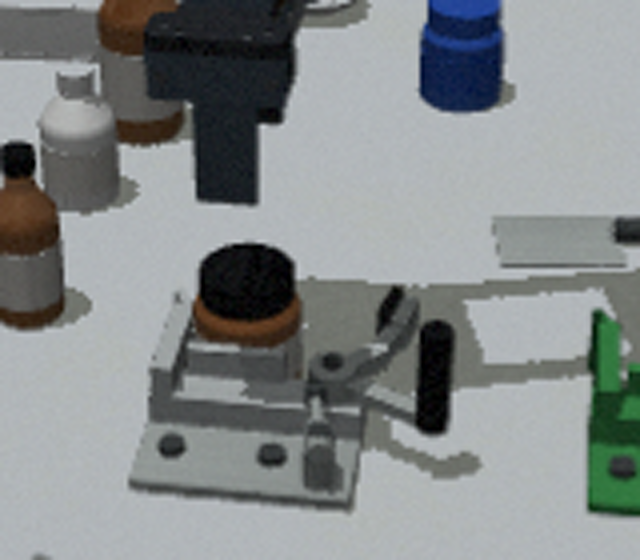

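Call:
servo_tool --pt "0 0 0 -1.5 -1.5 -1 0" --pt "0 0 0 -3 -3 0 0" --pt "0 0 0 -3.5 -3.5 0 0" --pt "0 0 0 -3.5 -3.5 0 0" --pt "0 0 0 -1.5 -1.2 0 0" --pt "0 0 0 0 0 0 0" --pt "0 0 0 0 0 2.5 0" --pt "0 0 0 0 0 3.5 0" --pt "0 0 0 0 0 3 0" --pt "0 0 0 0 0 1.3 0" --newtons 15

```text
time_s: 26.35
ee_pos: [496.4, 280.2, 252.9]
ee_rot: [179.9, 0.1, -3.2]
force: [-0.1, 0.8, -0.2]
gripper_width: 0.5
```

```bash
python3 - <<'E'
from h import *
s=env.state(); print(s["time_s"],s["ee_pos"],s["ee_rot"],s["force"],s["gripper_width"])
n="wrist"
p,d=env.grab_frame(n)
cv2.imwrite(f"pics/{n}12.png",p[:,:,::-1])
E
```

```text
26.35 [496.43173089 280.2184837  252.85124098] [ 1.79881507e+02  1.33189040e-01 -3.24697634e+00] [-0.0630234   0.79852821 -0.23076822] 0.5334457491894472
```

View pics/wrist12.png

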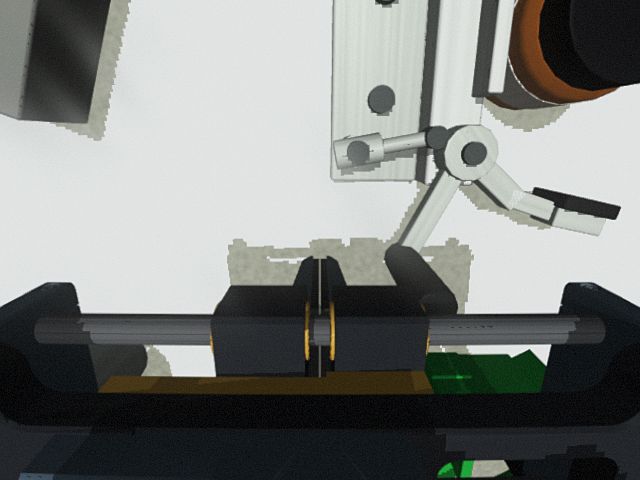

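Call:
servo_tool --pt "0 0 0 0 0.6 -0.4 0" --pt "0 0 0 0 0.7 0 0" --pt "0 0 0 0 0.7 0 0" --pt "0 0 0 0 0.7 0 0" --pt "0 0 0 0 0.7 0 0" --pt "0 0 0 0 0.7 0 0" --pt "0 0 0 0 0.7 0 0" --pt "0 0 0 0 0.7 0 0" --pt "0 0 0 0 0.7 0 0" --pt "0 0 0 0 0 0 0"

```text
time_s: 27.65
ee_pos: [492.7, 218.7, 258.7]
ee_rot: [180.0, -0.0, -3.2]
force: [0.1, 0.7, -0.3]
gripper_width: 0.3
```

```bash
python3 - <<'E'
from h import *
s=env.state(); print(s["time_s"],s["ee_pos"],s["ee_rot"],s["force"],s["gripper_width"])
n="wrist"
p,d=env.grab_frame(n)
cv2.imwrite(f"pics/{n}13.png",p[:,:,::-1])
E
```

```text
27.65 [492.68445885 218.74114727 258.73183358] [ 1.79967755e+02 -1.72123927e-02 -3.20036531e+00] [ 0.14750553  0.66027692 -0.32475281] 0.33103348521116077
```

View pics/wrist13.png

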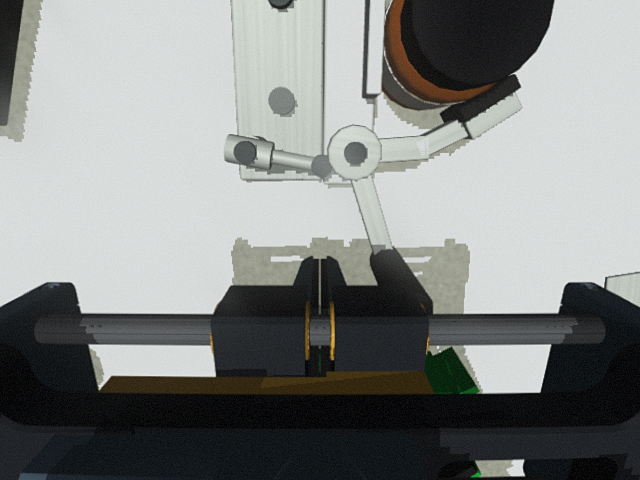

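The jaw (pad at about (480,98)) has sprung shut on the jar, and the tool is free of force. I'll withdraw and check.

Call:
servo_tool --pt "0 0 0 0 -1.5 0 0" --pt "0 0 0 0 -2.5 0 0" --pt "0 0 0 0 -1 -3 0" --pt "0 0 0 0 0 -5 0" --pt "0 0 0 -2 0 -5 0" --pt "0 0 0 -4 0 -2 0" --pt "0 0 0 -4 0 0 0" --pt "0 0 0 -3 0 0 0" --pt "0 0 0 0 0 0 0" --pt "0 0 0 0 0 0 0"

```text
time_s: 28.95
ee_pos: [366.0, 277.3, 409.0]
ee_rot: [-180.0, -0.1, -3.1]
force: [0.8, -0.1, 0.2]
gripper_width: 0.7
```

```bash
python3 - <<'E'
from h import *
s=env.state(); print(s["time_s"],s["ee_pos"],s["ee_rot"],s["force"],s["gripper_width"])
th=np.load("clamp.npy")[2]
for n in("top","side"):
    p,d=env.grab_frame(n)
    W=cloud(env.camera_info(n),d)
    j=(np.hypot(W[...,0]-620,W[...,1]-147)<45)&(W[...,2]>80)&(W[...,2]<90)
    L=W[j]; print(n,np.percentile(L,[1,50,99],axis=0).tolist(),"circ",cv2.minEnclosingCircle(L[:,:2].astype(np.float32)))
    A=np.c_[L[:,:2],np.ones(len(L))]; print("lid plane slopes",np.linalg.lstsq(A,L[:,2],rcond=None)[0][:2])
    k=(W[...,0]>460)&(W[...,0]<560)&(W[...,1]>130)&(W[...,1]<300)&(W[...,2]>101)&(W[...,2]<110)
    w=W[k].mean(0) if k.sum() else None
    if w is not None:
        for o in([620.1,146.0],[620.1,148.5]):
            dd=w[:2]-o; c,si=np.cos(th),np.sin(th); kc=np.array([dd@[c,si],dd@[-si,c]])
            v=kc-[47,60]; print("knob",kc,"jaw",np.arctan2(63,-30)-np.arctan2(v[1],v[0]))
    if 1: cv2.imwrite(f"pics/{n}14full.png",p[:,:,::-1])
    p=cv2.resize(p[200:340,220:380] if n=="side" else p[180:300,190:330],None,fx=4,fy=4,interpolation=cv2.INTER_CUBIC)
    cv2.imwrite(f"pics/{n}14.png",p[:,:,::-1])
E
```

```text
28.95 [366.02756369 277.31809797 408.97465573] [-1.79965487e+02 -7.64510039e-02 -3.11748346e+00] [ 0.83587214 -0.1100139   0.22067643] 0.7075250245608304
top [[590.8934292183583, 117.87550011739778, 80.31376529293242], [618.9921240409982, 145.7742955772163, 84.74119418118802], [647.2999488334061, 173.69194198143734, 89.38247591360053]] circ ((619.6395263671875, 145.67254638671875), 30.075990676879883)
lid plane slopes [0.01430914 0.00228608]
knob [ 25.03685557 126.70734451] jaw 0.12635151056829041
knob [ 22.5405981 126.5706016] jaw 0.09231010637309978
side [[591.2104111207019, 118.9845662512348, 80.09855589553963], [619.2010132969517, 151.9486962892619, 85.41308197730686], [647.1096630322395, 176.18483694150987, 88.52779266395015]] circ ((619.3784790039062, 147.3773651123047), 31.09553337097168)
lid plane slopes [-0.00200379 -0.02651782]
knob [ 29.34512888 126.85693195] jaw 0.18624319945712808
knob [ 26.84887141 126.72018904] jaw 0.15110615563314433
```

View pics/top14full.png

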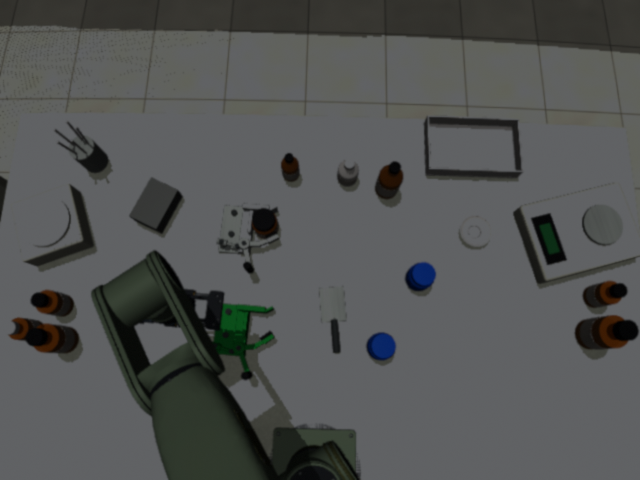

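View pics/side14.png

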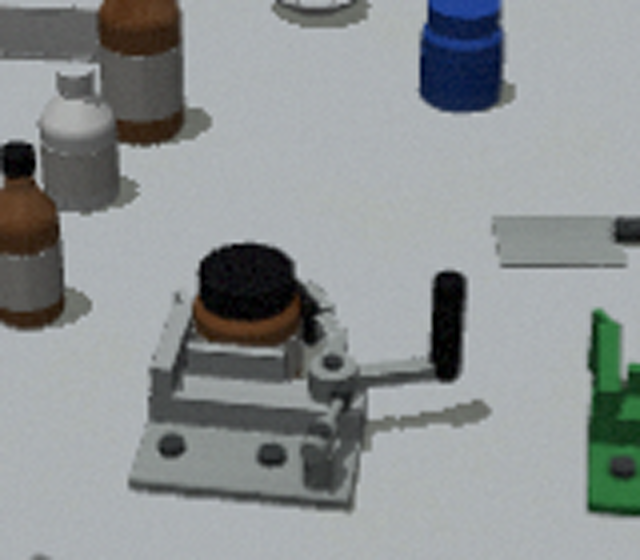

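View pics/top14.png

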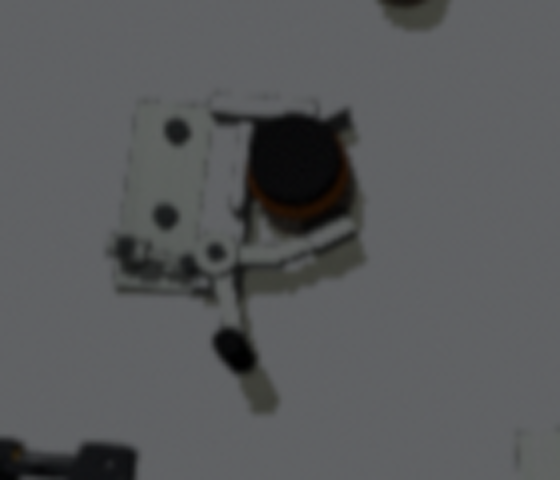

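The jar stands upright at the seat with the jaw shut at about 0.13 rad. The bystanders haven't moved and the arm is clear, so I'll hand in.

```bash
python3 -c "
from workcell import env
print(env.job_done())"
```

```text
the job is handed in; nothing more can be done
None
```

I opened the jaw by pushing the knob over, slid the jar home into the clamp, and pushed the knob back so the jaw sprang shut on it. The job was handed in at about 29 s; no verdict is reported.

**First drag failed:** with the fingers squeezing across the direction of travel, they slipped past the jar, and it moved only about 4 mm. I let go, turned the gripper so one finger pushed from behind, and carried on. On part of the way the gripper took about the jar's whole weight (roughly 4 N at the wrist), so the jar was skimming, or lifted by less than about 1 mm, rather than fully sliding.

**Last checks:**
- **Seat:** the lid centre is at about (619.5, 145.7) mm from the top camera, against a fitted seat of (620.1, 146.0). Pushing the jar in met about 6 N from the back plate.
- **Jaw angle:** the top camera gives about 0.13 rad and the side camera about 0.15 to 0.19 rad. The two cameras differ by 2–4 mm, but both put it within the 0.05–0.22 range.
- **Upright:** the fitted lid surface tilts by less than 0.03 rad.
- **Surroundings:** the other things on the bench look unmoved in the picture. The arm is clear, with wrist force under 1 N.
- **Not measured:** the jaw's grip force on the jar. I judged it only from the jaw angle and the pictures.

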